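# Close the leaf jig and hold the bush plate down on its pin

### The job

Get the drill jig ready for drilling: lower its hinged leaf all the way shut without slamming it, then take the bush plate by its bar handle, square it up lengthwise with the leaf and slide it over the locating pin until it drops on, and press it down against the spring collar until it sits flat on the leaf. Finish while still holding the plate by its handle and pressing it flat down; do not let go. Leave the bearing, the tin and the spanner alone.

Things in the scene. Friction and masses are not known exactly. Their poses are not given: they have to be found in the camera images.
- jig: Grey cast leaf jig, fixed to the bench: base 150 (x) x 104 (y) mm, 50 mm high. Origin: centre of its underside. Its x axis points from its open front, where the leaf's tab is, to the hinge at its back (+x end); z up. The locating pin stands on its z axis.
- leaf (a joint): Hinge angle of the steel leaf (the lid), rad: 0 = shut, lying level on the base, larger = its front end raised; starts about 0.7 to 1.1. The hinge is stiff (about 0.3 N m): the leaf stays where it is left, and 2 to 4 N down on its tab lowers it. The leaf is a plate 130 long (jig x) x 90 wide x 8 mm thick with a 48 mm round opening in the middle; shut, its top face is 58 mm above the bench.
- leaf_hinge (a point): Point on the hinge axis (along jig y), 50 mm above the bench, 70 mm behind the pin; it lies in the plane of the leaf's underside.
- leaf_tab (a point): Centre of the top of the leaf's front tab (40 wide, 25 mm long), 150 mm from the hinge, 8 mm above the leaf's underside; moves with the leaf.
- pin_top (a point): Top of the steel locating pin, 14 mm diameter with a 3.5 mm bevelled tip, fixed to the base. With the leaf shut it comes up through the leaf's opening: its top is 70 mm above the bench, 12 mm above the leaf's top face. The pin is out of sight once the plate is above it.
- collar (a joint): Travel of the brass spring collar (40 mm outside diameter) round the pin, m: 0 = up, its top 5 mm above the shut leaf; 0.005 = fully down, flush with the leaf's top. About 4.5 N starts it moving, 9 N holds it down; the plate's own weight (about 2.6 N) does not press it down.
- plate: The bush plate, aluminium, 100 (x) x 64 (y) x 14 mm, about 270 g, lying flat on the bench. Origin: centre of its underside; x along its length. A 16.5 mm round socket, 14 mm deep, opens in the middle of its underside (not visible from above). Bar handle on top in the middle: 66 long (x), 16 wide (y), 30 mm high, its top 44 mm above the underside. Either end may face the hinge.
- bearing: Steel bearing ring, 72 mm across, 20 mm high, loose; origin centre of its underside. To be left alone.
- tin: Dark metal tin, 66 mm diameter, 100 mm high, loose; origin centre of its underside. To be left alone.
- spanner: Steel spanner, 190 mm long, lying flat, loose; origin under its middle. To be left alone.
Things that resemble listed ones, but are neither listed nor needed, are in the scene too. Of the things that look like the plate, take the one that is farthest from the robot's base at the start. Of the things that look like the jig, the smaller one is meant.

How it is judged:
By the outcome, as a careful person would: the job done as asked, in the order asked, and still so for the second after the job is handed in, while the arm keeps its last pose, push and grip.
It also fails if it takes over 64 s, if anything falls off the work surface, if the arm or the gripper's body presses on something with over 40 N, if the wrist force passes 120 N, or if a joint passes its speed limit or range.

### The arm

A 6-joint arm with a two-finger parallel gripper is mounted at the origin on the work surface. World frame = base frame: x ahead of the robot, y to its left, z up, the work surface at z = 0. Lengths are in m, angles in rad, forces in N, time in s.
With the tool pointing down it reaches from about 0.375 to 0.9 m from the base axis. Payload 3.1 kg.
Tool frame: the origin (TCP) lies at the very end of the fingers, on their centre line; the grasp point (between the pads) lies 19 mm behind it (grip_depth is the distance from the TCP to the grasp point, in m); z points along the fingers, y is the line along which they close (so a half turn about z gives the same grasp; the last joint's range is limited). The gripper opens to 85 mm and grips with 20 to 120 N. Pads are 22 mm wide; open, the fingers measure 114 mm over their backs; the gripper's body (76 mm by 85 mm) begins 54 mm behind the grasp point. The pads swing forward as they close: fully open they stand 13 mm farther back than shut.
Start: joints at [-1.456, 0.527, 1.433, -0, 1.181, -0.178], TCP at [0.181, -0.598, 0.231] pointing down, gripper open.
Joint ranges: [-3.08, 3.08], [-0.75, 2.2], [0.22, 2.44], [-1.43, 4.57], [0, 2.65], [-2.85, 2.85]. Speed limits (rad/s): [2.79, 2.79, 3.14, 3.14, 3.14, 3.14].

### API

Orientations are given as a unit quaternion [x, y, z, w].
In Python, from station import * gives the robot as it stands.
- The arm moves only by the tool apply_moves, never from a script. Its argument "plan" is a list of rows, each a list of 7 numbers: the shift along the tool's x, y, z in m, then the turn, a rotation vector about the tool's x, y, z in rad, then the gripper command: -1 is fully open, 1 is shut, values between are in proportion. In form: [[dx, dy, dz, wx, wy, wz, jaw], ...]. A call has 1 to 8 rows; each row shifts and turns the commanded pose from where the row before left it, along the tool's axes as they then stand; what a row does not reach is not made up. A row lasts 1/8 s, in which the tool goes at most 62.5 mm and 10.7 degrees, less where a joint would pass 70% of its speed; a pose out of reach is approached as far as the arm can. A call is refused whole if a number of a shift passes 0.0625 or a number of a turn 0.188, either way. A call with a gripper value outside its range is refused whole. The fingers move at their own pace and stop on an object; "force" is the grip in N (left out, the last holds). Time passes only in rows, so rows that do not move let the fingers close. It gives the time, the measured TCP pose, the force, the opening and the grip force at its end, in the units of the state.
- sense(): the state, without advancing time (a new reading comes with each control period).
- snapshot(name): name is "scene" or "top"; returns the picture (480x640x3 uint8, red, green, blue); there is no depth.
- calibration(name): a dict with "camera_matrix" (3x3 intrinsics, pixels), "k1" (the pictures are not rectified: a ray, as slopes to the right and down, at radius r is drawn at 1 + k1 r^2 times it, then the intrinsics apply), "R" (3x3) and "t" (3): a world point X has camera coordinates R X + t. Camera axes: x right, y down, z forward; pixel columns grow to the right and rows downward; lengths in m; the calibration is good to about 2 mm. A picture is of the moment at which its call begins. calibration takes no time and is no camera call.
- sign_off(): hands the job in; it is judged then, once.
The state is a dict: "t": time; "q": joint angles; "qd": joint speeds; "tau": joint torques, N m; "tcp_pos": TCP position; "tool_rot": TCP orientation; "force": force on the tool from outside, world axes, zero at the start; "ft_torque": the same for the moment, N m; "finger_gap": opening from 0.0 (shut) to 1.0 (fully open); "gripper_force": force on a finger pad.
Only numpy, scipy, OpenCV 4.12 (cv2) and the standard library are available. Lean on these libraries where they do the work, as an engineer would, in place of code of your own. Each camera call takes 0.05 s, during which the arm holds its last target. There are 200 camera calls.

## Working session

There is one attempt and no reset: what is moved stays moved. The work goes in short steps, Python scripts to look and compute and a tool call to move; the robot and the scene stay as the last step left them, time stands still between calls to the robot, and variables do not carry over. Pictures are saved under pics/ and viewed, at most 10 in all, crops included, and the job is handed in when it is done.

Besides the shell and the picture viewer there is one more tool, called by a JSON object that holds its "name" and its "arguments". apply_moves: Moves the arm, as the interface text tells. Its arguments: {"type":"object","properties":{"plan":{"type":"array"},"force":{"type":"number"}},"required":["plan"]}

```bash
mkdir -p pics
cat > h.py <<'E'
from station import *
import numpy as np, cv2
from scipy.spatial.transform import Rotation as Ro
def save(n,f,crop=None,s=1):
    im=snapshot(n); im=cv2.cvtColor(im,cv2.COLOR_RGB2BGR); cv2.imwrite('raw_'+f+'.png',im)
    if crop: a,b,c,d=crop; im=im[b:d,a:c]
    if s!=1: im=cv2.resize(im,None,fx=s,fy=s,interpolation=cv2.INTER_CUBIC)
    cv2.imwrite('pics/'+f+'.png',im)
def ray(n,u,v):
    c=calibration(n);K=np.array(c['camera_matrix']);R=np.array(c['R']);t=np.array(c['t'])
    p=cv2.undistortPoints(np.array([[[u,v]]],float),K,np.array([c['k1'],0,0,0,0.]))[0,0]
    d=R.T@np.array([p[0],p[1],1]); return -R.T@t,d/np.linalg.norm(d)
def onz(n,u,v,z):
    o,d=ray(n,u,v); return o+d*(z-o[2])/d[2]
def proj(n,X):
    c=calibration(n);R=np.array(c['R'])
    return cv2.projectPoints(np.atleast_2d(np.array(X,float)),cv2.Rodrigues(R)[0],np.array(c['t'],float),np.array(c['camera_matrix']),np.array([c['k1'],0,0,0,0.]))[0][:,0]
def tri(u1,u2,n1='scene',n2='top'):
    o1,d1=ray(n1,*u1);o2,d2=ray(n2,*u2)
    s=np.linalg.lstsq(np.c_[d1,-d2],o2-o1,rcond=None)[0]
    a,b=o1+s[0]*d1,o2+s[1]*d2
    return (a+b)/2,np.linalg.norm(a-b)
def st():
    s=sense(); print({k:np.round(s[k],4).tolist() for k in('t','tcp_pos','tool_rot','q','force','finger_gap','gripper_force')}); return s
E
python3 - <<'E'
from h import *
save('scene','s0');save('top','t0');s=st()
print(Ro.from_quat(s['tool_rot']).as_matrix().round(3))
for n in('scene','top'):
    o,d=ray(n,320,240);print(n,o,d,calibration(n)['camera_matrix'])
E
```

```text
{'t': 0.1, 'tcp_pos': [0.181, -0.5976, 0.2304], 'tool_rot': [0.9892, 0.1464, 0.0, -0.001], 'q': [-1.4555, 0.5284, 1.4338, 0.0, 1.1814, -0.1785], 'force': [-0.0983, -0.0152, -0.4713], 'finger_gap': 1.0028, 'gripper_force': 0.0}
[[ 0.957  0.29  -0.   ]
 [ 0.29  -0.957  0.002]
 [ 0.    -0.002 -1.   ]]
scene [1.38119512 0.21753319 0.82058277] [-0.73340746 -0.13005904 -0.6672317 ] [[543.29393518   0.         319.5823538 ]
 [  0.         543.29393518 227.98609337]
 [  0.           0.           1.        ]]
top [0.41487555 0.07106844 0.90244262] [ 0.08253963 -0.00305942 -0.99658309] [[458.64089524   0.         319.52065627]
 [  0.         458.64089524 233.44074885]
 [  0.           0.           1.        ]]
```

View pics/s0.png

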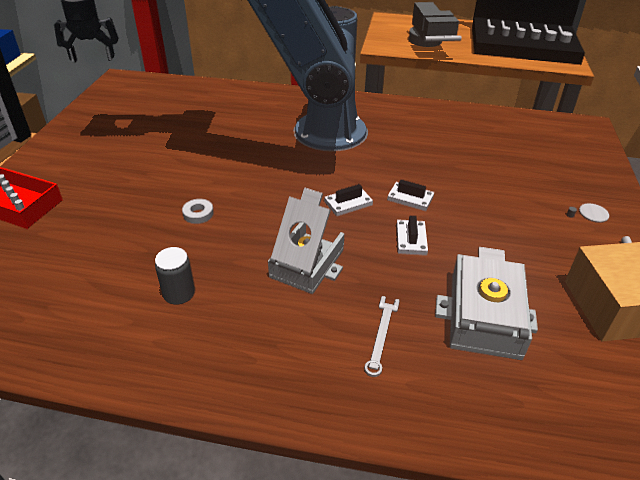

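View pics/t0.png

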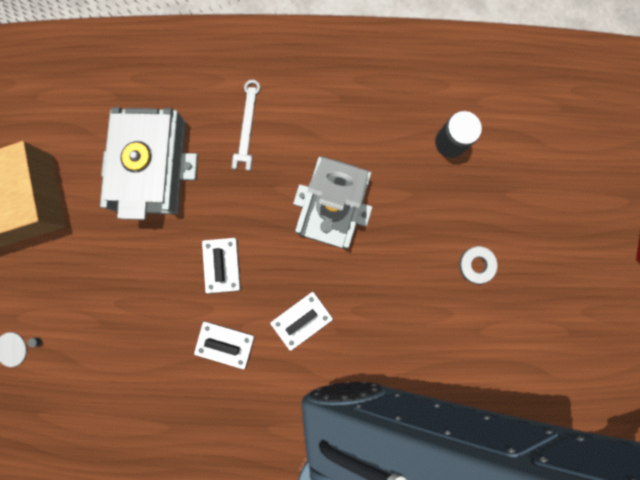

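Candidates for the plate in top view: A (220,265), B (223,345), C (301,321). A is farthest from the base, so I choose A. For the jig, the large shut one is at (143,160) and the smaller one, with its leaf raised, is at (336,203). I choose the smaller. I'll check both in one close crop.

Run:
```python
from h import *
a=cv2.imread('raw_t0.png')[145:300,190:390];b=cv2.imread('raw_s0.png')[180:300,255:450]
a=cv2.resize(a,None,fx=2.9,fy=2.9,interpolation=cv2.INTER_CUBIC)
b=cv2.resize(b,(0,0),fx=3,fy=3,interpolation=cv2.INTER_CUBIC)
cv2.imwrite('pics/c1.png',a);cv2.imwrite('pics/c2.png',b);print(a.shape,b.shape)
im=cv2.imread('raw_t0.png');hsv=cv2.cvtColor(im,cv2.COLOR_BGR2HSV)
m=((hsv[...,1]<40)&(hsv[...,2]>150)).astype(np.uint8)
cs,_=cv2.findContours(m,cv2.RETR_EXTERNAL,cv2.CHAIN_APPROX_NONE)
for c in cs:
    (x,y),wh,an=cv2.minAreaRect(c)
    if cv2.contourArea(c)>900 and 190<x<310 and 230<y<370:
        P=[onz('top',*p,0.014) for p in cv2.boxPoints(((x,y),wh,an))]
        C=np.mean(P,0);e=[P[1]-P[0],P[2]-P[1]];L=max(e,key=np.linalg.norm)
        print((x,y),C.round(4),[np.linalg.norm(k).round(4) for k in e],np.degrees(np.arctan2(L[1],L[0])),np.hypot(*C[:2]))
```

```text
(450, 580, 3) (360, 585, 3)
(223.58277893066406, 344.8184509277344) [0.2823 0.2499 0.014 ] [np.float64(0.0676), np.float64(0.1036)] -104.49802012639532 0.37700443910418435
(301.20233154296875, 320.68499755859375) [0.3324 0.1013 0.014 ] [np.float64(0.1029), np.float64(0.0669)] -52.591005374412575 0.3474492034899419
(220.38473510742188, 265.1937255859375) [0.4355 0.2611 0.014 ] [np.float64(0.068), np.float64(0.1031)] -173.74675106689506 0.5077763745018842
```

View pics/c1.png

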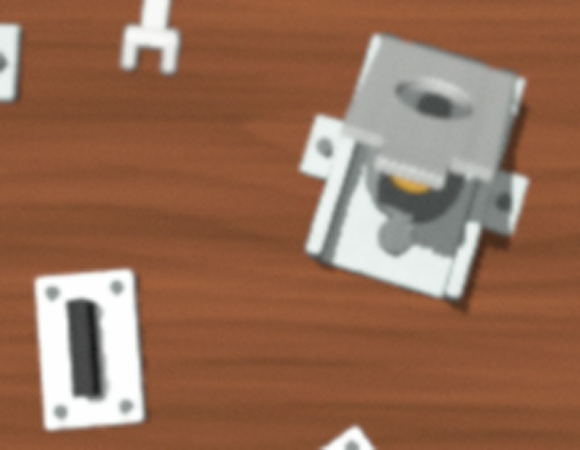

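View pics/c2.png

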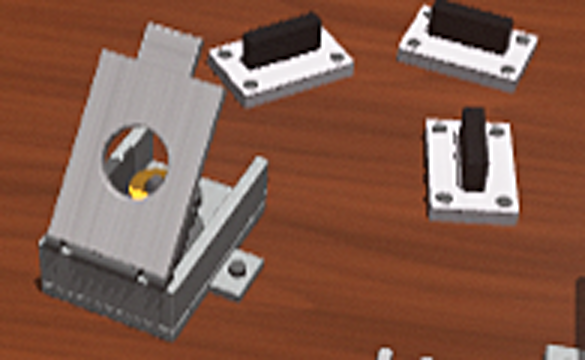

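The crops show plate A, crop (90,350), with its handle along its length. The jig base's front corners are at crop (308,250) and (460,298), the hinge end is at the top, and the tab end is at crop (378,160)–(443,185). In the scene crop the tab end is at (148,22)–(203,38).

Run:
```python
from h import *
T=lambda x,y:(190+x/2.9,145+y/2.9); S=lambda x,y:(255+x/3,180+y/3)
c=[onz('top',*T(*p),0.05) for p in [(308,250),(460,298),(522,78),(375,35)]]
print(np.round(c,4)); print([np.linalg.norm(c[i]-c[(i+1)%4]).round(4) for i in range(4)])
f=(c[0]+c[1])/2;b=(c[2]+c[3])/2;d=b-f
print('centre',np.mean(c,0),np.degrees(np.arctan2(d[1],d[0])), np.degrees(np.arctan2(*(c[0]-c[1])[[1,0]]))-90)
# lugs
for n,p,q in [('tabL',(148,22),(443,185)),('tabR',(203,38),(378,160)),('leafL',(103,50),(493,178)),('leafR',(223,85),(340,130))]:
    print(n,tri(S(*p),T(*q)))
```

```text
[[ 0.501   0.1132  0.05  ]
 [ 0.4721  0.0148  0.05  ]
 [ 0.6171 -0.0239  0.05  ]
 [ 0.6438  0.0729  0.05  ]]
[np.float64(0.1026), np.float64(0.1502), np.float64(0.1005), np.float64(0.1484)]
centre [0.55851755 0.04427617 0.05      ] -15.354122068319413 -16.415310676424852
tabL (array([0.52577431, 0.03297322, 0.17738571]), np.float64(0.0010345062838406417))
tabR (array([0.53839003, 0.07072792, 0.17918599]), np.float64(0.0023305094735347593))
leafL (array([0.53374611, 0.00352719, 0.15549497]), np.float64(0.0008855566320756375))
leafR (array([0.5589998 , 0.0903692 , 0.15894002]), np.float64(0.00216146038739281))
```

{"name": "apply_moves", "arguments": {"plan": [[0,0,0,0,0,0.143,1],[0,0,0,0,0,0.143,1],[0,0,0,0,0,0.143,1],[0,0,0,0,0,0.143,1],[0.0113,-0.048,0,0,0,0,1],[0.0113,-0.048,0,0,0,0,1],[0.0113,-0.048,0,0,0,0,1],[0.0113,-0.048,0,0,0,0,1]], "force": 60}}

```text
t: 1.1
tcp_pos: [0.2777, -0.4243, 0.231]
tool_rot: [0.99, -0.139, -0.0, -0.0]
force: [0.6, -1.2, 0.2]
finger_gap: -0.004
gripper_force: 0.0
```

{"name": "apply_moves", "arguments": {"plan": [[0.0113,-0.048,0,0,0,0,1],[0.0113,-0.048,0,0,0,0,1],[0.0113,-0.048,0,0,0,0,1],[0.0113,-0.048,0,0,0,0,1],[0.0113,-0.048,0,0,0,0,1],[0.0113,-0.048,0,0,0,0,1],[0.0113,-0.048,0,0,0,0,1],[0,0,0,0,0,0,1]]}}

```text
t: 2.1
tcp_pos: [0.4461, -0.1218, 0.2311]
tool_rot: [0.991, -0.136, -0.0, -0.0]
force: [-0.4, -0.7, -0.5]
finger_gap: -0.001
gripper_force: 0.0
```

```bash
cat >> h.py <<'E'
def go(tx,ty,tz,yawdeg=None):
    s=sense();R=Ro.from_quat(s['tool_rot']).as_matrix();p=np.array(s['tcp_pos'])
    y=np.degrees(np.arctan2(R[1,0],R[0,0]))
    print('t',round(float(s['t']),2),'pos',p.round(4),'yaw',y.round(2),'F',np.round(s['force'],2),'gap',np.round(s['finger_gap'],3),'q',np.round(s['q'],2),'tilt',R[2].round(4))
    print('tool delta',(R.T@(np.array([tx,ty,tz])-p)).round(4), '' if yawdeg is None else 'wz %.4f'%-np.radians(yawdeg-y))
E
python3 -c "
from h import *
go(.5387,.0499,.19,-15.7)"
```

```text
t 2.1 pos [ 0.4461 -0.1218  0.2311] yaw -15.62 F [-0.39 -0.67 -0.52] gap -0.001 q [-0.51  0.31  1.83  0.    1.01  1.33] tilt [-7.e-04 -7.e-04 -1.e+00]
tool delta [ 0.043  -0.1902  0.0412] wz 0.0014
```

{"name": "apply_moves", "arguments": {"plan": [[0.011,-0.048,0,0,0,0,1],[0.011,-0.048,0,0,0,0,1],[0.011,-0.048,0,0,0,0,1],[0.0115,-0.0465,0,0,0,0,1],[0,0,0.02,0,0,0,1],[0,0,0.016,0,0,0,1],[0,0,0,0,0,0,1]]}}

```text
t: 2.98
tcp_pos: [0.5395, 0.0455, 0.1939]
tool_rot: [0.99, -0.139, -0.002, 0.0]
force: [-1.0, 0.0, -0.2]
finger_gap: 0.001
gripper_force: 0.0
```

```bash
python3 -c "
from h import *
go(.5387,.0499,.17,-15.7)
save('scene','s1',(230,100,450,320),2.5)"
```

```text
t 2.98 pos [0.5395 0.0455 0.1939] yaw -15.99 F [-0.97  0.   -0.23] gap 0.001 q [-0.12  0.47  1.68 -0.    1.    1.73] tilt [-0.0038  0.001  -1.    ]
tool delta [-0.0018 -0.0041  0.0239] wz -0.0050
```

View pics/s1.png

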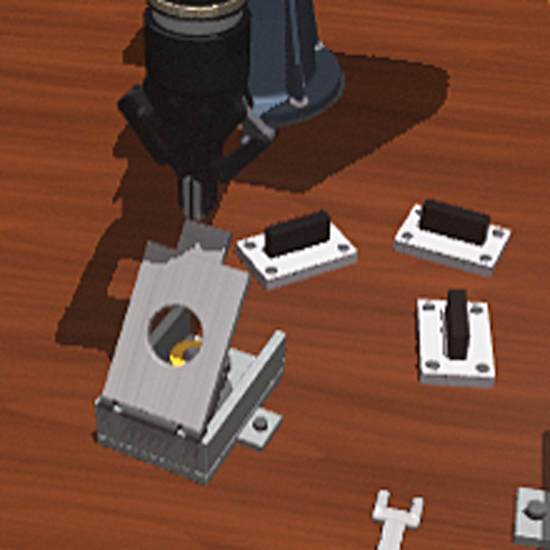

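Fingertips at crop (195,215) hover just above the tab at (207,235). I lower along the arc.

{"name": "apply_moves", "arguments": {"plan": [[0,-0.004,0.008,0,0,0,1],[-0.004,0,0.006,0,0,0,1],[-0.007,0,0.007,0,0,0,1],[-0.007,0,0.007,0,0,0,1],[-0.006,0,0.008,0,0,0,1],[-0.006,0,0.009,0,0,0,1]]}}

```text
t: 3.78
tcp_pos: [0.5115, 0.0588, 0.1498]
tool_rot: [0.99, -0.139, -0.001, -0.0]
force: [-2.9, 0.1, 3.3]
finger_gap: -0.002
gripper_force: 1.5
```

```bash
python3 -c "
from h import *
go(.626-.963*.13,.0253+.271*.13,.1224,-15.7)"
```

```text
t 3.77 pos [0.5115 0.0588 0.1498] yaw -15.93 F [-2.88  0.09  3.33] gap -0.002 q [-0.1   0.5   1.79  0.    0.86  1.75] tilt [-1.5e-03  1.0e-04 -1.0e+00]
tool delta [-0.0107  0.0013  0.0274] wz -0.0039
```

{"name": "apply_moves", "arguments": {"plan": [[-0.006,0,0.01,0,0,0,1],[-0.005,0,0.01,0,0,0,1],[-0.004,0,0.01,0,0,0,1],[-0.004,0,0.01,0,0,0,1],[-0.003,0,0.01,0,0,0,1],[-0.003,0,0.01,0,0,0,1],[-0.001,0,0.01,0,0,0,1],[0,0,0,0,0,0,1]]}}

```text
t: 4.78
tcp_pos: [0.4874, 0.0656, 0.0794]
tool_rot: [0.99, -0.139, -0.001, 0.0]
force: [0.8, 0.4, -0.2]
finger_gap: 0.001
gripper_force: 0.0
```

```bash
python3 -c "
from h import *
go(.626-.963*.147,.0253+.271*.147,.058,-15.7)"
```

```text
t 4.78 pos [0.4874 0.0656 0.0794] yaw -15.94 F [ 0.82  0.44 -0.24] gap 0.001 q [-0.09  0.61  1.89 -0.    0.65  1.76] tilt [-1.5e-03  3.0e-04 -1.0e+00]
tool delta [-0.0027  0.0012  0.0214] wz -0.0042
```

{"name": "apply_moves", "arguments": {"plan": [[-0.001,0,0.005,0,0,0,1],[-0.001,0,0.005,0,0,0,1]]}}

```text
t: 5.03
tcp_pos: [0.4867, 0.066, 0.0704]
tool_rot: [0.99, -0.139, 0.001, -0.0]
force: [0.2, -1.1, 0.8]
finger_gap: 0.002
gripper_force: 0.3
```

{"name": "apply_moves", "arguments": {"plan": [[0,0,0.005,0,0,0,1],[0,0,0.003,0,0,0,1],[0,0,0.002,0,0,0,1],[0,0,0.002,0,0,0,1]]}}

```text
t: 5.52
tcp_pos: [0.4857, 0.0661, 0.0582]
tool_rot: [0.99, -0.139, -0.0, 0.0]
force: [-0.7, 0.3, 0.8]
finger_gap: 0.001
gripper_force: 0.3
```

```bash
python3 -c "
from h import *
go(.626-.963*.147,.0253+.271*.147,.058,-15.7)"
```

```text
t 5.53 pos [0.4857 0.0661 0.0582] yaw -15.93 F [-0.68  0.32  0.82] gap 0.001 q [-0.09  0.65  1.9  -0.    0.59  1.76] tilt [-6.e-04  1.e-04 -1.e+00]
tool delta [-0.0009  0.0013  0.0002] wz -0.0041
```

{"name": "apply_moves", "arguments": {"plan": [[0,0,0.002,0,0,0,1],[0,0,0.001,0,0,0,1],[0,0,0,0,0,0,1]]}}

```text
t: 5.9
tcp_pos: [0.4858, 0.0661, 0.0578]
tool_rot: [0.99, -0.138, 0.0, 0.0]
force: [-5.0, 0.2, 22.4]
finger_gap: 0.002
gripper_force: 11.7
```

```bash
python3 -c "
from h import *
save('scene','s2')
go(.626-.963*.147,.0253+.271*.147,.058,-15.7)"
```

```text
t 5.95 pos [0.4858 0.0661 0.0578] yaw -15.92 F [-4.74  1.1  23.58] gap -0.004 q [-0.09  0.65  1.91 -0.    0.59  1.76] tilt [ 9.e-04 -0.e+00 -1.e+00]
tool delta [-0.001   0.0013 -0.0002] wz -0.0039
```

Leaf is shut (tip at 0.0578 with 22 N). Lift off and go to the plate.

{"name": "apply_moves", "arguments": {"plan": [[0,0,-0.006,0,0,0,1],[0,0,-0.03,0,0,0,-1],[0,0,-0.03,0,0,-0.13,-1],[0,0,0,0,0,-0.13,-1],[0,0,0,0,0,-0.13,-1],[0,0,0,0,0,0,-1]]}}

```text
t: 6.7
tcp_pos: [0.486, 0.0661, 0.1213]
tool_rot: [0.998, 0.055, 0.0, 0.0]
force: [0.1, -0.6, 0.6]
finger_gap: 0.997
gripper_force: 0.0
```

```bash
python3 -c "
from h import *
go(.4355,.2611,.09,6.3)"
```

```text
t 6.7 pos [0.486  0.0661 0.1213] yaw 6.32 F [ 0.1  -0.56  0.59] gap 0.997 q [-0.09  0.53  1.87 -0.    0.75  1.37] tilt [ 2.e-04  1.e-04 -1.e+00]
tool delta [-0.0288 -0.1994  0.0313] wz 0.0003
```

{"name": "apply_moves", "arguments": {"plan": [[-0.007,-0.05,0,0,0,0,-1],[-0.007,-0.05,0,0,0,0,-1],[-0.007,-0.05,0,0,0,0,-1],[-0.008,-0.049,0,0,0,0,-1],[0,0,0.03,0,0,0,-1],[0,0,0,0,0,0,-1]]}}

```text
t: 7.45
tcp_pos: [0.4331, 0.2607, 0.0897]
tool_rot: [0.998, 0.056, -0.002, 0.001]
force: [-0.2, -0.5, 0.9]
finger_gap: 1.001
gripper_force: 0.0
```

```bash
python3 -c "
from h import *
go(.4355,.2611,.02,6.3)
save('scene','s3',(280,100,500,320),2.5)"
```

```text
t 7.45 pos [0.4331 0.2607 0.0897] yaw 6.39 F [-0.22 -0.47  0.89] gap 1.001 q [ 0.32  0.6   1.85 -0.    0.7   1.78] tilt [-0.0048  0.0011 -1.    ]
tool delta [ 0.0028 -0.0002  0.0697] wz 0.0016
```

View pics/s3.png

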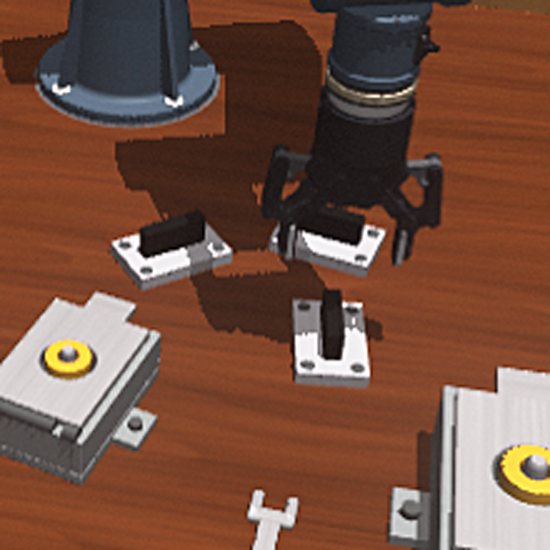

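The picture shows the leaf shut with the pin at crop (67,352). The open fingers straddle plate A's handle at (332,325). I descend to grip and refine the pin position.

{"name": "apply_moves", "arguments": {"plan": [[0.003,0,0.02,0,0,0,-1],[0,0,0.02,0,0,0,-1],[0,0,0.02,0,0,0,-1],[0,0,0.01,0,0,0,-1],[0,0,0,0,0,0,1],[0,0,0,0,0,0,1],[0,0,0,0,0,0,1],[0,0,0,0,0,0,1]], "force": 60}}

```text
t: 8.5
tcp_pos: [0.4383, 0.2612, 0.0221]
tool_rot: [0.998, 0.056, 0.001, -0.0]
force: [1.1, -0.5, -1.8]
finger_gap: 0.168
gripper_force: 58.4
```

Run:
```python
from h import *
go(.4355,.2611,.02,6.3)
save('top','t4')
im=cv2.imread('raw_s3.png')
# collar (yellow) centroid in small jig, both views
for n,f,(a,b,c,d) in [('scene','raw_s3.png',(285,225,330,260)),('top','raw_t4.png',(290,150,390,250))]:
    h=cv2.cvtColor(cv2.imread(f),cv2.COLOR_BGR2HSV)[b:d,a:c]
    m=((h[...,0]>18)&(h[...,0]<35)&(h[...,1]>120)&(h[...,2]>90)).astype(np.uint8)
    cs,_=cv2.findContours(m,cv2.RETR_EXTERNAL,cv2.CHAIN_APPROX_NONE)
    if cs:
        k=max(cs,key=cv2.contourArea);e=cv2.fitEllipse(cv2.convexHull(k));print(n,cv2.contourArea(k),(e[0][0]+a,e[0][1]+b),e[1],onz(n,e[0][0]+a,e[0][1]+b,.063))
```

```text
t 8.5 pos [0.4383 0.2612 0.0221] yaw 6.41 F [ 1.07 -0.54 -1.82] gap 0.168 q [0.32 0.73 1.87 0.   0.54 1.78] tilt [ 1.2e-03 -3.0e-04 -1.0e+00]
tool delta [-0.0028 -0.0003  0.0021] wz 0.0019
scene 168.0 (306.85327339172363, 242.16797256469727) (12.999434471130371, 17.900718688964844) [0.56052119 0.04431275 0.063     ]
top 341.0 (333.28553009033203, 200.3735008239746) (21.441736221313477, 21.64518928527832) [0.55856795 0.04534956 0.063     ]
```

{"name": "apply_moves", "arguments": {"plan": [[0,0,-0.02,0,0,0,1],[0,0,-0.04,0,0,0,1],[0,0,-0.04,0,0,0.13,1],[0,0,0,0,0,0.13,1],[0,0,0,0,0,0.126,1],[0,0,0,0,0,0,1]]}}

```text
t: 9.3
tcp_pos: [0.4374, 0.2609, 0.1212]
tool_rot: [0.991, -0.136, -0.0, 0.0]
force: [-0.7, 1.1, -2.0]
finger_gap: 0.174
gripper_force: 58.9
```

Run:
```python
from h import *
go(.5596,.0447,.12,-15.7)
t=cv2.imread('raw_t4.png')[140:260,280:390]
save('scene','s5',(330,120,480,280),3)
a=cv2.resize(t,(440,480),interpolation=cv2.INTER_CUBIC);b=cv2.resize(cv2.imread('pics/s5.png'),(360,384))
o=np.zeros((480,800,3),np.uint8);o[:,:440]=a;o[:384,440:]=b;cv2.imwrite('pics/c5.png',o)
```

```text
t 9.3 pos [0.4374 0.2609 0.1212] yaw -15.62 F [-0.65  1.11 -1.96] gap 0.174 q [ 0.32  0.54  1.82 -0.    0.78  2.16] tilt [-6.e-04  4.e-04 -1.e+00]
tool delta [0.1759 0.1753 0.0012] wz 0.0014
```

View pics/c5.png

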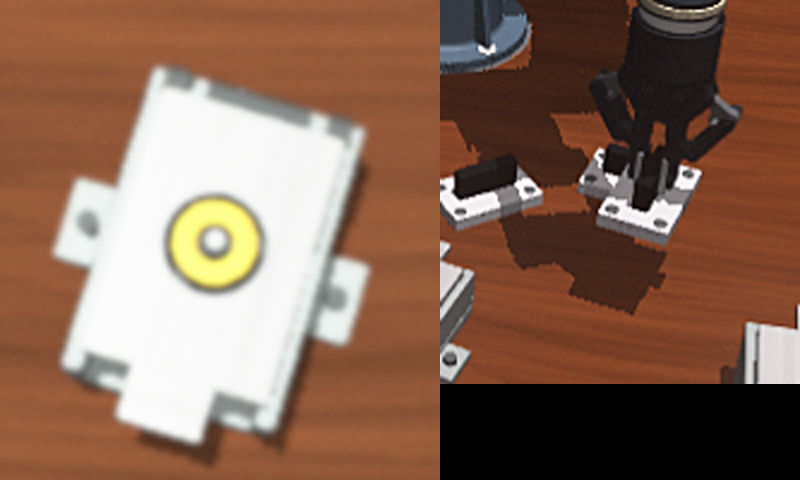

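The right panel shows the plate held level, its near edge at (598,222)–(667,240). The left panel shows the shut jig, with the pin at (213,240).

Run:
```python
from h import *
S=lambda x,y:(330+(x-440)/2.4,120+y/2.4); T=lambda x,y:(280+x/4,140+y/4)
g=lambda a:np.degrees(np.arctan2(a[1],a[0])).round(2)
c=[onz('top',*T(*p),.05) for p in [(155,67),(365,127),(275,432),(65,368)]]
print('yaws',g(c[0]-c[3]),g(c[1]-c[2]),g(c[0]-c[1])-90,g(c[3]-c[2])-90,np.mean(c,0))
t=[onz('top',*T(*p),.058) for p in [(117,420),(203,443)]];print('tab',g(t[0]-t[1])-90,np.mean(t,0))
print('pin',onz('top',*T(213,240),.07),'scene',onz('scene',280+67/2.5,100+352/2.5,.07))
z=.1132
n=[onz('scene',*S(*p),z) for p in [(598,222),(667,240),(702,175)]]
print(np.round(n,4),np.linalg.norm(n[0]-n[1]),np.linalg.norm(n[2]-n[1]),g(n[1]-n[0])-90,g(n[1]-n[2]))
yaw=np.radians(-15.6);ex=np.array([np.cos(yaw),np.sin(yaw),0]);m=(n[0]+n[1])/2
print('plate c',m-.05*ex)
```

```text
yaws -15.1 -15.66 -15.030000000000001 -15.840000000000003 [0.55827051 0.04385963 0.05      ]
tab -13.829999999999998 [0.47024374 0.06819309 0.058     ]
pin [0.5580637  0.04564099 0.07      ] scene [0.56399853 0.04495018 0.07      ]
[[0.4884 0.2183 0.1132]
 [0.5011 0.2783 0.1132]
 [0.4012 0.306  0.1132]] 0.06128848672992766 0.10363049558044872 -11.939999999999998 -15.5
plate c [0.44657613 0.26173395 0.1132    ]
```

{"name": "apply_moves", "arguments": {"plan": [[0.035,0.035,0,0,0,0,1],[0.035,0.035,0,0,0,0,1],[0.035,0.035,0,0,0,0,1],[0.035,0.035,0,0,0,0,1],[0.035,0.035,0,0,0,0,1],[0,0,0,0,0,0,1],[0,0,0,0,0,0,1]]}}

```text
t: 10.22
tcp_pos: [0.5579, 0.0452, 0.1207]
tool_rot: [0.991, -0.137, -0.001, -0.0]
force: [-0.1, 0.3, -3.1]
finger_gap: 0.17
gripper_force: 59.3
```

Run:
```python
from h import *
go(.559,.045,.12,-15.5)
save('scene','s6',(255,175,355,275),6)
```

```text
t 10.22 pos [0.5579 0.0452 0.1207] yaw -15.7 F [-0.12  0.25 -3.15] gap 0.17 q [-0.12  0.6   1.69  0.    0.85  1.73] tilt [-0.0026  0.     -1.    ]
tool delta [ 0.0011 -0.0001  0.0006] wz -0.0035
```

View pics/s6.png

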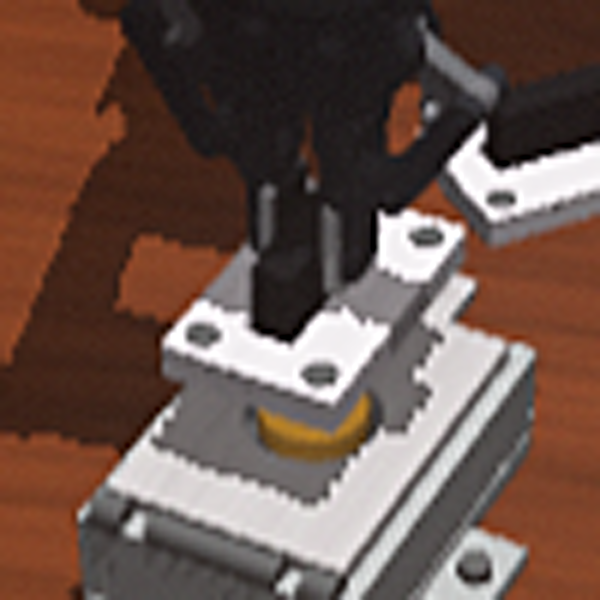

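The plate hovers over the jig, with top-face corners near-left at (162,345), near-right at (335,400) and far-right at (465,230). The diagonal gives its centre.

Run:
```python
from h import *
S=lambda x,y:(255+x/6,175+y/6)
for z,P in [(.1126,[(162,345),(335,400),(465,230)]),(.0986,[(165,378),(335,428)])]:
    n=[onz('scene',*S(*p),z) for p in P]
    yaw=np.radians(-15.6);ex=np.array([np.cos(yaw),np.sin(yaw),0])
    print('near->c',((n[0]+n[1])/2-.05*ex).round(4),np.linalg.norm(n[0]-n[1]))
    if len(n)>2: print('diag c',((n[0]+n[2])/2).round(4),np.linalg.norm(n[2]-n[1]))
go(.559,.045,.12,-15.5)
```

```text
near->c [0.5555 0.0457 0.1126] 0.06324304314898342
diag c [0.5563 0.0456 0.1126] 0.09833758150283767
near->c [0.5549 0.0459 0.0986] 0.061716936981655944
t 10.28 pos [0.5576 0.0458 0.1207] yaw -15.64 F [-0.51  0.12 -3.21] gap 0.172 q [-0.12  0.59  1.69  0.    0.85  1.73] tilt [-2.7e-03  1.0e-04 -1.0e+00]
tool delta [0.0016 0.0004 0.0007] wz -0.0025
```

{"name": "apply_moves", "arguments": {"plan": [[0.0043,0,0.01,0,0,0,1],[0,0,0.008,0,0,0,1],[0,0,0.006,0,0,0,1],[0,0,0.003,0,0,0,1],[0,0,0.002,0,0,0,1],[0,0,0.002,0,0,0,1],[0,0,0.001,0,0,0,1],[0,0,0,0,0,0,1]]}}

```text
t: 11.28
tcp_pos: [0.5632, 0.0439, 0.0894]
tool_rot: [0.991, -0.137, 0.0, -0.0]
force: [0.3, -1.1, -2.7]
finger_gap: 0.172
gripper_force: 59.3
```

Run:
```python
from h import *
go(.559,.045,.085,-15.5)
```

```text
t 11.28 pos [0.5632 0.0439 0.0894] yaw -15.72 F [ 0.33 -1.05 -2.69] gap 0.172 q [-0.12  0.65  1.7   0.    0.79  1.73] tilt [ 1.e-04 -0.e+00 -1.e+00]
tool delta [-0.0043  0.0001  0.0044] wz -0.0038
```

{"name": "apply_moves", "arguments": {"plan": [[0,0,0.001,0,0,0,1],[0,0,0.001,0,0,0,1],[0,0,0.001,0,0,0,1],[0,0,0,0,0,0,1]]}}

```text
t: 11.78
tcp_pos: [0.5629, 0.044, 0.0862]
tool_rot: [0.991, -0.137, -0.0, -0.0]
force: [-0.3, 0.9, -3.3]
finger_gap: 0.173
gripper_force: 59.3
```

{"name": "apply_moves", "arguments": {"plan": [[0,0,0.001,0,0,0,1],[0,0,0.001,0,0,0,1],[0,0,0,0,0,0,1]]}}

```text
t: 12.15
tcp_pos: [0.563, 0.044, 0.0846]
tool_rot: [0.991, -0.137, -0.0, -0.0]
force: [-2.1, 0.7, 1.2]
finger_gap: 0.172
gripper_force: 59.9
```

{"name": "apply_moves", "arguments": {"plan": [[0,0,0.001,0,0,0,1],[0,0,0.001,0,0,0,1],[0,0,0.001,0,0,0,1],[0,0,0.001,0,0,0,1],[0,0,0,0,0,0,1]], "force": 90}}

```text
t: 12.78
tcp_pos: [0.563, 0.044, 0.0807]
tool_rot: [0.991, -0.137, -0.0, 0.0]
force: [-3.6, 0.3, 5.4]
finger_gap: 0.166
gripper_force: 92.4
```

{"name": "apply_moves", "arguments": {"plan": [[0,0,0.001,0,0,0,1],[0,0,0,0,0,0,1]]}}

```text
t: 13.02
tcp_pos: [0.5629, 0.044, 0.0802]
tool_rot: [0.991, -0.137, -0.0, 0.0]
force: [-3.7, 1.0, 9.7]
finger_gap: 0.162
gripper_force: 93.4
```

{"name": "apply_moves", "arguments": {"plan": [[-0.0008,0,0.001,0,0,0,1],[0,0,0.0005,0,0,0,1],[0,0,0,0,0,0,1]]}}

```text
t: 13.4
tcp_pos: [0.563, 0.044, 0.0801]
tool_rot: [0.991, -0.137, 0.001, 0.0]
force: [-5.2, -1.3, 17.1]
finger_gap: 0.16
gripper_force: 94.3
```

Run:
```python
from h import *
go(.559,.045,.08,-15.5)
save('scene','s7',(255,175,355,275),6)
```

```text
t 13.4 pos [0.563  0.044  0.0801] yaw -15.7 F [-5.17 -1.28 17.05] gap 0.16 q [-0.12  0.66  1.71 -0.    0.77  1.73] tilt [ 2.e-03 -1.e-04 -1.e+00]
tool delta [-0.0041  0.0001  0.0001] wz -0.0035
```

View pics/s7.png

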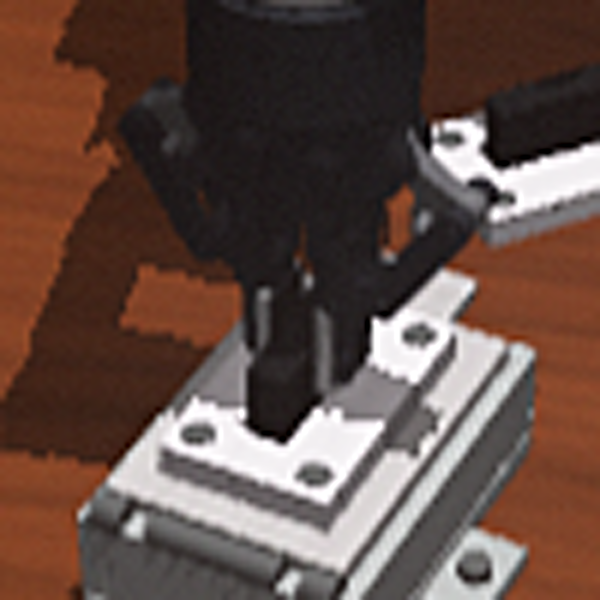

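The plate lies flat and square on the leaf, with no gap along its front edge at crop (160,470)–(330,525). It is held at the hard stop with 17 N.

```bash
python3 -c "
from station import *
print(sign_off())"
```

```text
the job is handed in; nothing more can be done
None
```

I shut the leaf gently, slid the bush plate over the locating pin and pressed it flat on the leaf. I handed the job in at about 13.4 s, still gripping the handle and pressing with about 17 N; the judge's verdict was not shown.

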